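# Lift the punched plate off its die and rest it on the sloped rack

### The job

Take the spatula from its wooden rest, slide it under the green plate that the ejector rubbers have pushed up on the cutting die, and lift the plate off without touching it with the gripper or striking the knives. Carry it steadily to the sloped blue rack and lay it on the slope without letting it fall, lower edge down against both toes and the notch in its upper edge facing the red mark. Then put the spatula back in its rest and leave everything else where it is.

Things in the scene. Friction and masses are not known exactly. Their poses are not given: they have to be found in the camera images.
- spatula: Cranked spatula, dark wood handle, 150 g. Origin: middle of the blade's underside; x to the tip, z up. Steel blade 120 x 44 x 2 mm (x -60 to 60), sand-blasted: the plate does not slip on it at the rack's slope. An 8 mm neck rises from x = -50 to the handle (x -90 to -205, parallel to the blade, 18 wide, 22 high, centre line at z = 36). Mass centre x = -75. Starts in spatula_rest.
- spatula_grip (a point): Centre of the handle's section 25 mm behind its front end: spatula frame (-115, 0, 36) mm. A good place to grip from above across the 18 mm width; below it the rest is open down to 10 mm above the table.
- spatula_tip (a point): Middle of the blade's front edge, 60 mm ahead of the spatula's origin.
- spatula_rest: Fixed plywood rest, base 250 x 74 x 10 mm. Origin on the table; x as the stored blade points. A block (x -25 to 25, top z = 30) bears the blade between cheeks 58 mm apart (to z = 42); a post (x -190 to -170, top z = 55) bears the handle between cheeks 30 mm apart (to z = 69). Stored, the spatula's origin is at (0, 0, 30) mm of this frame, x the same way; at the start within 9 mm.
- die: Fixed cutting die: plywood board 210 x 170 x 18 mm, white top. Origin under its middle; the spatula goes under the plate from -x towards +x. Two pale ejector rubbers (90 mm along x, 16 wide, at y = +-52 mm, tops 31 mm above the table, 13 above the board) carry the plate by its side margins.
- knives: Two upright steel knives on the die, 74 mm along x, 3 mm thick, at y = +-30 mm (same origin and axes as the die), edges 8 mm above the board and 5 mm under the plate. Between them is a free channel 57 mm wide for the spatula's blade.
- plate: Green rigid plate 100 (x) x 130 (y) x 4 mm, about 75 g, loose on the rubbers, within 0.05 rad and 6 mm of the die's x axis and middle. Origin: middle of its underside. Two slots 78 x 5 mm along x at y = +-30 mm; a notch in the middle of its +x edge.
- plate_notch (a point): The notch, 12 mm wide and 11 mm deep, at the middle of the plate's +x edge: plate frame (50, 0, 2) mm.
- rack: Fixed blue stand under the sloped face. Origin on the table under the plate's place; x is the level direction in which the face rises. Feet and posts at y = +-47 to +-69 mm, clear between them but for a 10 mm high floor bar at x = 78 mm. 150 mm high at the plate's place, 195 mm at the top.
- rack_face: Bare face, slope 0.47 rad. Origin: place of the plate's underside middle; x up the slope, z off the face. Two smooth strips (y = +-36 to +-66 mm, x -50 to 96, surface z = 0) on which the plate slides down by itself onto two toes at their lower ends (faces x = -50, tops z = 14). 72 mm open between strips and toes: the blade can sink there and be drawn out downslope. Cross strip at x 80 to 96.
- rack_mark (a point): Tip of the red arrow painted on the top cross strip of the rack, pointing down the slope: rack_face frame (80, 0, 0) mm; 30 mm above the notch when the plate is in place.
- nippers: Bystander, loose: side cutters with red handles, 160 mm long, 14 mm high, lying flat. Origin under the joint.
- caliper: Bystander, loose: steel caliper 200 mm long, 8 mm high, lying flat. Origin under its middle.
- marker_cup: Bystander, loose: cream cup of marker pens, 68 mm across, 145 mm high. Origin under its middle.
- tape_roll: Bystander, loose: roll of pale tape, 100 mm across, 48 mm high. Origin under its middle.
- white_plate: Bystander, loose: pale grey plastic plate 160 x 220 x 12 mm. Origin under its middle.
- spare_die: Bystander, loose: light plywood die 140 x 180 mm, 28 mm high with its knives. Origin under its middle.
- steel_rule: Bystander, loose: steel rule 200 x 30 x 3 mm. Origin under its middle.
There are look-alikes about, which are no part of the job. Of the things that look like the plate, the largest one is meant.

How it is judged:
By the outcome, as a careful person would: the job done as asked, in the order asked, and still so for the second after the job is handed in, with the robot touching nothing.
It also fails if it takes over 72 s, if anything falls off the work surface, if the arm or the gripper's body presses on something with over 40 N, if the wrist force passes 120 N, or if a joint passes its speed limit or range.

### The arm

A 6-joint arm with a two-finger parallel gripper is mounted at the origin on the work surface. World frame = base frame: x ahead of the robot, y to its left, z up, the work surface at z = 0. Lengths are in m, angles in rad, forces in N, time in s.
With the tool pointing down it reaches from about 0.35 to 0.925 m from the base axis. Payload 6.4 kg.
Tool frame: the origin (TCP) lies on the front face of the gripper's body, between the roots of the fingers; the fingertips stand ahead of it and the grasp point (between the pads) lies 78 mm ahead of it (manip.tips_ahead is the z of the fingertips in the tool frame, in m); z points along the fingers, y is the line along which they close (so a half turn about z gives the same grasp; the last joint's range is limited). The gripper opens to 94 mm and grips with 3 to 60 N. Pads are 16 mm wide; open, the fingers measure 119 mm over their backs; the gripper's body (75 mm by 177 mm) begins 78 mm behind the grasp point.
Start: joints at [0.935, 0.245, 1.558, -0, 1.339, -0.174], TCP at [0.29, 0.582, 0.303] pointing down, gripper open.
Joint ranges: [-3.13, 3.13], [-1.02, 2.26], [0.13, 2.54], [-0.95, 4.09], [0.21, 2.88], [-2.74, 2.74]. Speed limits (rad/s): [2.57, 2.57, 3.14, 3.14, 3.14, 3.14].

### API

Orientations are given as a unit quaternion [w, x, y, z].
In Python, from rig import manip gives the robot as it stands.
- The arm moves only by the tool drive_tool, never from a script. Its argument "steps" is a list of rows, each a list of 7 numbers: the shift along the tool's x, y, z in m, then the turn, a rotation vector about the tool's x, y, z in rad, then the closure in counts, from 0 (fully open) to 255 (shut). In form: [[tx, ty, tz, wx, wy, wz, claw], ...]. A call has 1 to 10 rows; each row is the pose to reach, as a shift and turn from the pose commanded when the call began, along the tool's axes at that moment; what a row does not reach only later rows make up. A row lasts 1/12 s, in which the tool goes at most 41.7 mm and 7.16 degrees, less where a joint would pass 70% of its speed; a pose out of reach is approached as far as the arm can. A call with a gripper value outside its range is refused whole. The fingers move at their own pace and stop on an object; "grip_force" is the grip in N (left out, the last holds). Time passes only in rows, so rows that repeat a pose let the fingers close. It gives the time, the measured TCP pose, the force, the opening and the grip force at its end, in the units of the state.
- manip.sense(): the state, without advancing time (a new reading comes with each control period).
- manip.read_camera(name): name is "scene" or "top" or "wrist"; returns a dict with "image" (480x640x3 uint8, red, green, blue), "range_z" (480x640 float32, m along the optical axis (not along the pixel's ray), 0 where there is no reading), "vfov" (degrees; the focal length in pixels is half the picture's height over the tangent of half this angle, whatever the lens; pixels are square), "cx", "cy" (the principal point, pixels), "xyz" and "rotation" of the camera in the world. Camera axes: x right, y down, z forward; pixel columns grow to the right and rows downward; lengths in m; the calibration is good to about 2 mm. A picture is of the moment at which its call begins.
- manip.hand_in(): hands the job in; it is judged then, once.
The state is a dict: "t": time; "joint_positions": joint angles; "joint_vel": joint speeds; "joint_efforts": joint torques, N m; "tool_pos": TCP position; "orientation": TCP orientation; "ft_force": force on the tool from outside, world axes, zero at the start; "ft_torque": the same for the moment, N m; "gripper_width": finger opening in m; "grasp_force": force on a finger pad.
Only numpy, scipy, OpenCV 4.12 (cv2) and the standard library are available. Lean on these libraries where they do the work, as an engineer would, in place of code of your own. Each camera call takes 0.05 s, during which the arm holds its last target. There are 200 camera calls.

## Working session

There is one attempt and no reset: what is moved stays moved. The work goes in short steps, Python scripts to look and compute and a tool call to move; the robot and the scene stay as the last step left them, time stands still between calls to the robot, and variables do not carry over. Pictures are saved under pics/ and viewed, at most 12 in all, crops included, and the job is handed in when it is done.

Besides the shell and the picture viewer there is one more tool, called after "Request:" as name([rows], argument=value, ...), one row to a line, values as JSON. drive_tool: Moves the arm, as the interface text tells. Its arguments: {"type":"object","properties":{"steps":{"type":"array"},"grip_force":{"type":"number"}},"required":["steps"]}

```bash
ls; mkdir -p pics; cat > h.py <<'E'
import numpy as np, cv2
from rig import manip
from scipy.spatial.transform import Rotation as R
def cam(n,save=None):
    c=manip.read_camera(n); c={k:(np.array(v) if k in('image','range_z','xyz','rotation') else v) for k,v in c.items()}
    if c['rotation'].shape!=(3,3):
        q=c['rotation'].ravel(); c['rotation']=R.from_quat([q[1],q[2],q[3],q[0]]).as_matrix()
    c['f']=c['image'].shape[0]/2/np.tan(np.radians(c['vfov'])/2)
    if save: cv2.imwrite('pics/'+save,c['image'][:,:,::-1])
    return c
def ray(c,u,v):
    d=np.stack([(np.asarray(u)-c['cx'])/c['f'],(np.asarray(v)-c['cy'])/c['f'],np.ones(np.shape(u))],-1)
    return d@c['rotation'].T
def onplane(c,u,v,z):
    d=ray(c,u,v); return c['xyz']+d*((z-c['xyz'][2])/d[...,2])[...,None]
def cloud(c):
    v,u=np.mgrid[0:480,0:640]; return c['xyz']+ray(c,u,v)*c['range_z'][...,None]
def proj(c,p):
    q=(np.asarray(p)-c['xyz'])@c['rotation']; return np.stack([c['cx']+c['f']*q[...,0]/q[...,2],c['cy']+c['f']*q[...,1]/q[...,2]],-1)
E
python3 - <<'E'
from h import *
for n in('scene','top','wrist'):
    c=cam(n,n+'0.png'); print(n,c['xyz'],c['rotation'].round(3).tolist(),c['f'],c['cx'],c['cy'],(c['range_z']>0).mean())
    np.savez(n+'0.npz',**c)
print(manip.sense(),manip.tips_ahead)
E
```

```text
pics
scene [ 1.04331976 -0.51418938  1.11281543] [[0.678, 0.585, -0.446], [0.735, -0.537, 0.413], [0.002, -0.608, -0.794]] 468.16093165877936 326.46886637289384 241.6357685723465 0.996015625
top [ 0.21489277 -0.00726948  1.63553885] [[-0.023, -0.981, 0.191], [-1.0, 0.023, 0.0], [-0.005, -0.191, -0.982]] 529.4023810322291 303.504849479641 252.31217011636926 0.9958268229166667
wrist [0.22455774 0.61249888 0.38490573] [[0.446, 0.867, 0.221], [0.895, -0.432, -0.112], [-0.002, 0.248, -0.969]] 428.6483687047588 325.6720029895781 233.5233758650873 0.9960709635416667
{'t': 0.15, 'joint_positions': array([ 9.34921778e-01,  2.45663674e-01,  1.55872923e+00, -1.44718709e-05,
        1.33872213e+00, -1.74073835e-01]), 'joint_vel': array([ 6.51557703e-06, -2.03259454e-03, -3.80203208e-03,  4.10886823e-04,
        7.42643905e-04,  2.23054052e-04]), 'joint_efforts': array([ 7.02475681e-04, -4.16269076e+01, -3.14980531e+01,  6.85398281e-02,
        3.16390616e-02, -6.95489780e-05]), 'tool_pos': array([0.2894013 , 0.58165826, 0.30179454]), 'orientation': array([-2.93433993e-04,  2.28852387e-01,  9.73460839e-01, -7.02393490e-04]), 'ft_force': array([ 0.15286373, -0.16917932, -0.33722545]), 'ft_torque': array([-0.00224227, -0.00941867, -0.01857971]), 'grasp_force': 0.0, 'gripper_width': 0.09393017084153325} 0.0972
```

View pics/top0.png

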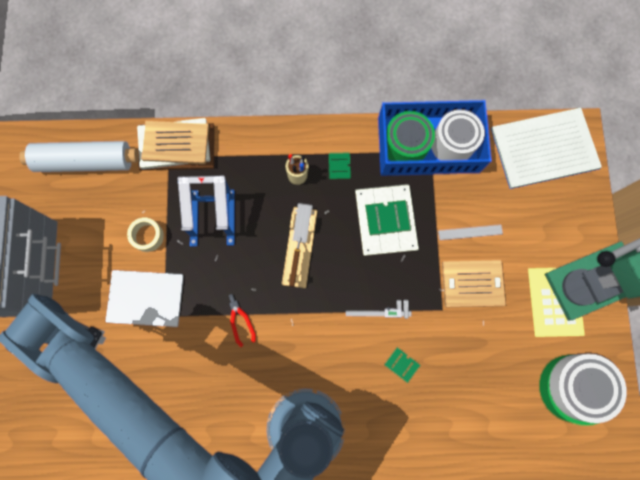

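View pics/scene0.png

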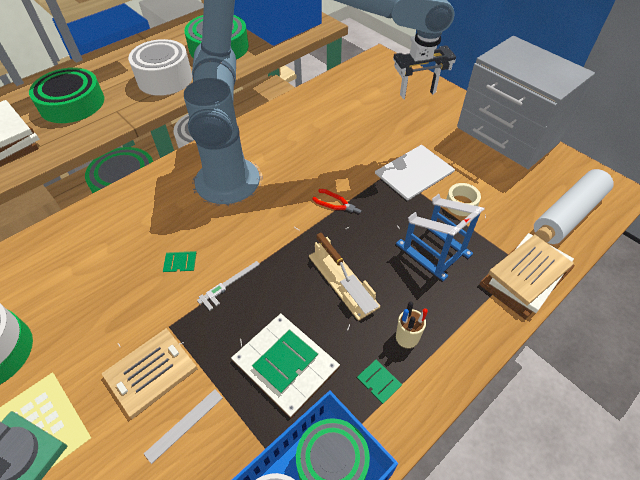

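Green look-alikes in the top view are at (388,218) on the white die, (340,166) and (402,364). The one on the die is the largest and fits the description, so I'm checking it in one enlarged crop while I measure.

```bash
python3 - <<'E'
from h import *
def ld(n): return dict(np.load(n+'0.npz'))
T,S=ld('top'),ld('scene')
t=T['image'][:,:,::-1]; s=S['image'][:,:,::-1]
def cr(im,x0,y0,x1,y1,W,H): return cv2.resize(im[y0:y1,x0:x1],(W,H),interpolation=cv2.INTER_CUBIC)
m=np.vstack([np.hstack([cr(t,350,180,425,260,280,300),cr(t,275,195,325,295,150,300),cr(t,170,165,245,250,270,300)]),
 np.hstack([cr(s,225,305,345,425,300,300),cr(s,300,225,390,325,200,300),cr(s,390,190,490,290,200,300)])])
cv2.imwrite('pics/crop.png',m)
def green(c):
    h=cv2.cvtColor(c['image'],cv2.COLOR_RGB2HSV); m=((h[...,0]>65)&(h[...,0]<90)&(h[...,1]>120)).astype(np.uint8)
    cs,_=cv2.findContours(m,cv2.RETR_EXTERNAL,cv2.CHAIN_APPROX_NONE)
    return [(cv2.contourArea(k),k) for k in cs if cv2.contourArea(k)>150]
for c,n in((T,'top'),(S,'scene')):
    P=cloud(c)
    for a,k in green(c):
        p=k[:,0].astype(float); mask=np.zeros((480,640),np.uint8); cv2.drawContours(mask,[k],-1,1,-1)
        mask=cv2.erode(mask,np.ones((3,3)));z=np.median(P[...,2][mask>0])
        w=onplane(c,p[:,0],p[:,1],z)[:,:2]
        r=cv2.minAreaRect((w*1000).astype(np.float32)); print(n,a,p.mean(0).round(),'z',z.round(4),np.round(r[0],1),np.round(r[1],1),r[2])
    # rest: cloud band heights near the rest, white strips
P=cloud(T); 
for name,(x0,y0,x1,y1) in {'die':(350,180,425,260),'rest':(275,195,325,295),'rack':(170,165,245,250)}.items():
    print(name,np.histogram(P[y0:y1,x0:x1,2],bins=np.arange(-.005,.24,.01))[0], P[(y0+y1)//2,(x0+x1)//2])
E
```

```text
top 452.0 [557. 397.] z 0.0445 [  83.5 -739.9] [196.2  94.8] 18.577951431274414
top 517.5 [402. 364.] z 0.0018 [ 181.3 -296.1] [81.8 61.5] 50.78072738647461
top 1708.0 [595. 283.] z 0.3276 [ 383.6 -742.8] [128.4 240.6] 17.519729614257812
top 1074.0 [387. 217.] z 0.0347 [ 632.2 -271.3] [ 93.4 124.2] 5.755019664764404
top 503.0 [339. 166.] z 0.0025 [ 815.5 -129. ] [71.7 81.9] 88.59464263916016
top 1917.0 [408. 137.] z 0.098 [ 877.9 -346.1] [146.6 161.2] 88.59735870361328
scene 502.0 [332. 453.] z 0.0968 [ 877.6 -343. ] [109.5  96.9] 47.36137390136719
scene 606.0 [332. 446.] z 0.0944 [ 870.1 -335.1] [148.7 117.7] 47.361385345458984
scene 935.5 [378. 381.] z 0.0008 [ 817.6 -130.4] [87.4 69.1] 0.2667321562767029
scene 1946.0 [285. 361.] z 0.0332 [ 634.1 -271.7] [ 99.6 128.7] 5.626928806304932
scene 850.5 [ 16. 348.] z 0.0303 [ 150.1 -733.7] [ 66.3 196. ] 59.86176300048828
scene 518.5 [179. 262.] z 0.0003 [ 182.4 -297.8] [87.3 66.9] 51.08776092529297
scene 193.0 [115. 164.] z -0.3657 [-752.4 -153.3] [218.  167.8] 89.40155792236328
scene 210.5 [112. 161.] z -0.3696 [-769.6 -157. ] [193.3 301.9] 0.2912556827068329
scene 3035.5 [67. 95.] z 0.0766 [-687.4 -210. ] [235.9 352.9] 81.84011840820312
scene 372.0 [240.  36.] z 0.0566 [-624.1  514.9] [ 67.4 353.6] 54.404117584228516
scene 188.0 [192.  34.] z 0.0726 [-729.2  355.1] [ 70.6 335.9] 55.39463806152344
die [1935  874 1676  701  601    1    0    0    0    0    0    0    0    0
    0    0    0    0    0    0    0    0    0    0] [ 0.62351888 -0.26986703  0.03241155]
rest [2545 1066  123  461  189   37   26  118  140    2    0    0    0    0
    0    0    0    0    0    0    0    0    0    0] [0.55554135 0.00336816 0.00732496]
rack [3284 1010  174   42   17   26   16   67   59   18   25   12   21  122
  199  157  164  163  189  245   23    0    0    0] [ 0.69105446  0.30027724 -0.00898613]
```

View pics/crop.png

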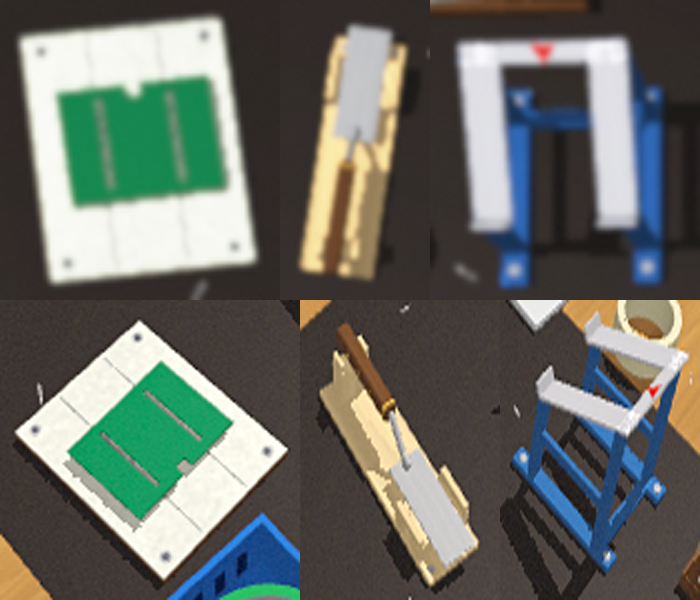

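The crop confirms it: the plate is on the die at top-view (388,218), with its notch toward world +x. The spatula's blade points roughly +x, and the rack rises toward +x with its red mark at top-view (200,180). Next I'll measure the rest and rack.

```bash
python3 - <<'E'
from h import *
def ld(n): return dict(np.load(n+'0.npz'))
for n in('top','scene'):
    c=ld(n); P=cloud(c); h=cv2.cvtColor(c['image'],cv2.COLOR_RGB2HSV); H,Sa,V=h[...,0],h[...,1],h[...,2]
    def region(x0,x1,y0,y1,z0,z1): return (P[...,0]>x0)&(P[...,0]<x1)&(P[...,1]>y0)&(P[...,1]<y1)&(P[...,2]>z0)&(P[...,2]<z1)
    A=region(.55,.9,.15,.42,.1,.22)
    w=A&(Sa<50)&(V>150); q=P[w]; ctr=q.mean(0); nrm=np.linalg.svd(q-ctr)[2][2]; nrm*=np.sign(nrm[2]); g=-nrm[:2]/np.linalg.norm(nrm[:2])
    print(n,'rack',w.sum(),ctr.round(4),'slope',np.arccos(nrm[2]).round(3),'yaw',np.arctan2(g[1],g[0]).round(3),'resid',((q-ctr)@nrm).std().round(4))
    red=A&((H<8)|(H>172))&(Sa>120); print(' red',red.sum(),P[red].mean(0).round(4),np.argwhere(red).mean(0).round(1))
    u=np.array([*g]);vv=np.array([-g[1],g[0]]); a=q[:,:2]@u;b=q[:,:2]@vv
    print(' ext up',np.percentile(a,[0,2,50,98,100]).round(4),'lat',np.percentile(b,[0,2,50,98,100]).round(4),'u',u.round(3))
    r=cv2.minAreaRect((q[:,:2]*1000).astype(np.float32)); print(' rect',r)
    B=region(.38,.75,-.08,.08,.02,.09)
    for nm,m in (('blade',B&(Sa<45)&(V>90)&(V<220)),('handle',B&(H<15)&(Sa>110)&(V<170)&(P[...,2]>.05)),('wood',region(.38,.75,-.08,.08,.004,.09)&(Sa>60)&(V>150))):
        q=P[m]; 
        if len(q)<10: print(nm,len(q));continue
        r=cv2.minAreaRect((q[:,:2]*1000).astype(np.float32)); print(' ',nm,len(q),'z',np.percentile(q[:,2],[5,50,95]).round(4),q.mean(0).round(4),np.round(r[0],1),np.round(r[1],1),round(r[2],1))
    # die white top
    m=region(.45,.8,-.42,-.12,.008,.025)&(Sa<60)&(V>170); q=P[m]; print(' die',q.mean(0).round(4),cv2.minAreaRect((q[:,:2]*1000).astype(np.float32)))
E
```

```text
top rack 1217 [0.6614 0.2817 0.1626] slope 0.451 yaw 0.004 resid 0.0049
 red 9 [0.7167 0.2811 0.1905] [179. 201.]
 ext up [0.5834 0.5874 0.6648 0.7222 0.7259] lat [0.2125 0.214  0.2871 0.3441 0.3466] u [1.    0.004]
 rect ((653.7616577148438, 281.88592529296875), (133.81536865234375, 142.32632446289062), 89.97715759277344)
  blade 518 z [0.0253 0.032  0.0397] [ 0.6204 -0.0038  0.0322] [610.8  -2. ] [ 44.1 141.7] 80.0
  handle 130 z [0.0696 0.0769 0.082 ] [0.4671 0.0233 0.0763] [470.1  23.2] [ 12.5 101.7] 80.6
  wood 996 z [0.0054 0.0118 0.0724] [0.532  0.0096 0.0211] [547.6   6.6] [ 76.7 254.1] 79.9
 die [ 0.6233 -0.2663  0.0176] ((629.9425659179688, -269.81353759765625), (212.7235565185547, 172.52719116210938), 4.77586555480957)
scene rack 931 [0.6606 0.2779 0.1604] slope 0.442 yaw -0.007 resid 0.0034
 red 10 [0.7151 0.2804 0.1884] [219.7 465.9]
 ext up [0.5795 0.5836 0.6627 0.721  0.7221] lat [0.2172 0.2191 0.2681 0.3503 0.3536] u [ 1.    -0.007]
 rect ((652.6661987304688, 281.11419677734375), (136.3528289794922, 142.70843505859375), 89.6944351196289)
  blade 670 z [0.0266 0.0301 0.0391] [ 0.6189 -0.0048  0.0314] [607.4  -1.2] [ 47.  150.2] 80.1
  handle 230 z [0.0626 0.0734 0.0777] [0.4765 0.0183 0.0722] [478.5  19.5] [ 19.6 115.4] 79.4
  wood 1268 z [0.005  0.0094 0.0533] [ 0.5409 -0.0039  0.0176] [544.7   6.7] [ 83.7 265.7] 78.2
 die [ 0.6381 -0.2729  0.0161] ((629.6166381835938, -269.65936279296875), (213.42153930664062, 171.8333282470703), 4.437849521636963)
```

Request:
drive_tool([
  [-0.413, -0.132, -0.118, 0, 0, -0.46, 0],
  [-0.413, -0.132, -0.118, 0, 0, -0.46, 0],
  [-0.413, -0.132, -0.118, 0, 0, -0.46, 0],
  [-0.413, -0.132, -0.118, 0, 0, -0.46, 0],
  [-0.413, -0.132, -0.118, 0, 0, -0.46, 0],
  [-0.413, -0.132, -0.118, 0, 0, -0.46, 0],
  [-0.413, -0.132, -0.118, 0, 0, -0.46, 0],
  [-0.413, -0.132, -0.118, 0, 0, -0.46, 0],
  [-0.413, -0.132, -0.118, 0, 0, -0.46, 0],
  [-0.413, -0.132, -0.118, 0, 0, -0.46, 0],
])

```text
t: 0.98
tool_pos: [0.5763, 0.3027, 0.4113]
orientation: [-0.0, 0.001, 1.0, -0.0]
ft_force: [-0.4, 0.8, -0.1]
gripper_width: 0.094
grasp_force: 0.0
```

Request:
drive_tool([
  [0, 0, 0, 0, 0, 0, 0],
  [0, 0, 0, 0, 0, 0, 0],
  [0, 0, 0, 0, 0, 0, 0],
])

```text
t: 1.23
tool_pos: [0.5749, 0.3045, 0.4103]
orientation: [-0.001, 0.001, 1.0, -0.0]
ft_force: [-0.7, 0.6, -0.4]
gripper_width: 0.0942
grasp_force: 0.0
```

```bash
cat > rackm.py <<'E'
from h import *
c=cam('wrist','w_rack.png'); P=cloud(c); h=cv2.cvtColor(c['image'],cv2.COLOR_RGB2HSV); H,Sa,V=h[...,0],h[...,1],h[...,2]
print(c['xyz'])
A=(P[...,0]>.55)&(P[...,0]<.8)&(P[...,1]>.18)&(P[...,1]<.4)&(P[...,2]>.1)&(P[...,2]<.22)
w=A&(Sa<60)&(V>130); q=P[w]
for _ in range(4):
    ctr=q.mean(0); n=np.linalg.svd(q-ctr,full_matrices=False)[2][2]; n*=np.sign(n[2]); q=q[np.abs((q-ctr)@n)<.004]
g=-n[:2]/np.linalg.norm(n[:2]); print(len(q),'slope',np.arccos(n[2]),'yaw',np.arctan2(g[1],g[0]))
print('ext x',np.percentile(q[:,0],[.5,99.5]),'y',np.percentile(q[:,1],[.5,99.5]),'z at extremes',q[q[:,0]<np.percentile(q[:,0],2),2].mean(),q[q[:,0]>np.percentile(q[:,0],98),2].mean())
# inner edges of strips by x, and cross-strip lower edge by y
for x in np.arange(.60,.70,.015):
    b=q[np.abs(q[:,0]-x)<.003][:,1]; m=(b.min()+b.max())/2; print(x.round(3),b.min().round(4),b[b<m].max().round(4),b[b>m].min().round(4),b.max().round(4))
for y in(.255,.27,.295,.31):
    b=q[np.abs(q[:,1]-y)<.003]; print('cross',y,b[:,0].min().round(4),b[:,0].max().round(4)) if len(b) else 0
red=A&((H<8)|(H>172))&(Sa>120); r=P[red]; print('red',red.sum(),r.mean(0),'tip',r[r[:,0]<np.percentile(r[:,0],8)].mean(0))
# height of mark by top-view ray x wrist-view ray
T=dict(np.load('top0.npz'));d1=ray(T,201.,179.)/1;v,u=np.argwhere(red).mean(0);d2=ray(c,u,v)
s=np.linalg.lstsq(np.stack([d1,-d2],1),c['xyz']-T['xyz'],rcond=None)[0];print('tri',T['xyz']+d1*s[0],c['xyz']+d2*s[1])
E
python3 rackm.py
```

```text
[0.50257886 0.30331947 0.49361726]
9999 slope 0.4693685452938585 yaw 0.0012197017645463363
ext x [0.59015916 0.69709408] y [0.21555185 0.34686433] z at extremes 0.12919196035331382 0.18253058477858883
0.6 0.216 0.2453 0.3172 0.347
0.615 0.2154 0.2452 0.3178 0.3471
0.63 0.2151 0.2453 0.3176 0.3469
0.645 0.2151 0.2453 0.3175 0.3472
0.66 0.215 0.2454 0.3173 0.3467
0.675 0.2152 0.2454 0.3171 0.3472
0.69 0.2152 0.2453 0.3177 0.3472rackm.py:15: RuntimeWarning: Mean of empty slice.
  red=A&((H<8)|(H>172))&(Sa>120); r=P[red]; print('red',red.sum(),r.mean(0),'tip',r[r[:,0]<np.percentile(r[:,0],8)].mean(0))
  ret = um.true_divide(
Traceback (most recent call last):
  File "rackm.py", line 15, in <module>
    red=A&((H<8)|(H>172))&(Sa>120); r=P[red]; print('red',red.sum(),r.mean(0),'tip',r[r[:,0]<np.percentile(r[:,0],8)].mean(0))
                                                                                             ~~~~~~~~~~~~~^^^^^^^^^^
IndexError: index -1 is out of bounds for axis 0 with size 0
```

View pics/w_rack.png

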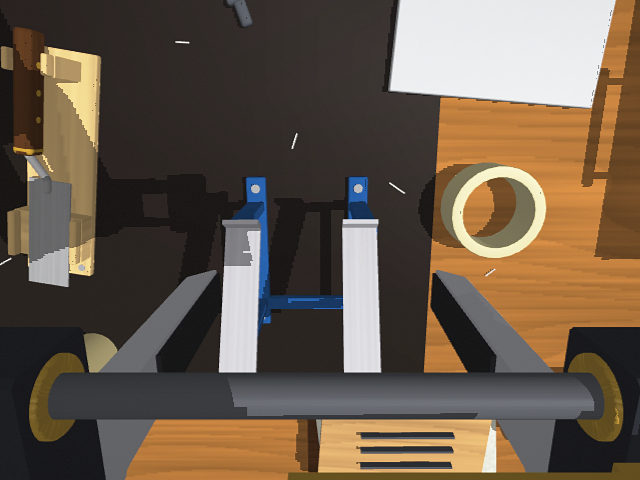

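The wrist view shows the toes at (240,222) and (360,222) and the strips running down the image. From it I get slope 0.469, yaw 0.001, centre y = 0.281 and origin x ≈ 0.635. Now over to the spatula.

Request:
drive_tool([
  [0.07, -0.289, 0.15, 0, 0, 0.174, 0],
  [0.07, -0.289, 0.15, 0, 0, 0.174, 0],
  [0.07, -0.289, 0.15, 0, 0, 0.174, 0],
  [0.07, -0.289, 0.15, 0, 0, 0.174, 0],
  [0.07, -0.289, 0.15, 0, 0, 0.174, 0],
  [0.07, -0.289, 0.15, 0, 0, 0.174, 0],
  [0.07, -0.289, 0.15, 0, 0, 0.174, 0],
  [0.07, -0.289, 0.15, 0, 0, 0.174, 0],
  [0.07, -0.289, 0.15, 0, 0, 0.174, 0],
  [0.07, -0.289, 0.15, 0, 0, 0.174, 0],
])

```text
t: 2.12
tool_pos: [0.5033, 0.0155, 0.2595]
orientation: [-0.002, 0.088, 0.996, 0.0]
ft_force: [-0.1, 0.2, -0.1]
gripper_width: 0.0941
grasp_force: 0.0
```

```bash
cat > spat.py <<'E'
from h import *
c=cam('wrist','w_spat.png'); np.savez('w_spat.npz',**c); P=cloud(c); h=cv2.cvtColor(c['image'],cv2.COLOR_RGB2HSV); H,Sa,V=h[...,0],h[...,1],h[...,2]
s=manip.sense(); print(s['tool_pos'],s['orientation'])
B=(P[...,0]>.36)&(P[...,0]<.75)&(P[...,1]>-.08)&(P[...,1]<.09)
def rep(nm,m):
    m=cv2.morphologyEx(m.astype(np.uint8),cv2.MORPH_OPEN,np.ones((3,3)))>0
    q=P[m]
    if len(q)<20: print(nm,len(q));return
    r=cv2.minAreaRect((q[:,:2]*1000).astype(np.float32)); d=np.linalg.svd(q[:,:2]-q[:,:2].mean(0),full_matrices=False)[2][0]; d*=np.sign(d[0]); v=np.argwhere(m)
    print(nm,len(q),'px',v.min(0)[::-1],v.max(0)[::-1],'z',np.percentile(q[:,2],[5,50,95]).round(4),'mean',q.mean(0).round(4),'rect',np.round(r[0],1),np.round(r[1],1),round(r[2],1),'yaw',np.arctan2(d[1],d[0]).round(3))
rep('handle',B&(P[...,2]>.069)&(P[...,2]<.085)&(Sa>90)&(V<175))
rep('blade',B&(P[...,2]>.027)&(P[...,2]<.037)&(Sa<50))
rep('base',B&(P[...,2]>.005)&(P[...,2]<.014)&(Sa>60)&(V>120))
E
python3 spat.py
```

```text
[0.50421976 0.01629754 0.2607099 ] [-3.99138514e-04  8.75390181e-02  9.96160981e-01  2.47119608e-04]
handle 4856 px [314  99] [343 279] z [0.0755 0.0778 0.0791] mean [0.4686 0.0225 0.0777] rect [473.6  21.6] [ 17.7 113.7] 80.2 yaw -0.175
blade 4718 px [290 297] [356 430] z [0.0316 0.0331 0.0342] mean [ 0.6024 -0.0025  0.033 ] rect [618.5  -8.8] [ 53.4 121.5] 79.4 yaw -0.19
base 5077 px [275 115] [371 331] z [0.0099 0.0111 0.0123] mean [ 0.4958 -0.0086  0.0111] rect [511.6  11.6] [ 73.5 175.6] 80.4 yaw -0.158
```

View pics/w_spat.png

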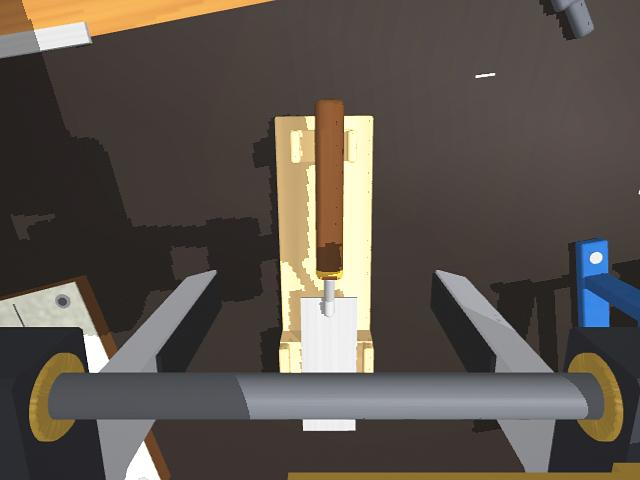

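Request:
drive_tool([
  [-0.0015, 0, 0.04, 0, 0, 0, 0],
  [-0.0015, 0, 0.075, 0, 0, 0, 0],
  [-0.0015, 0, 0.1, 0, 0, 0, 0],
  [-0.0015, 0, 0.115, 0, 0, 0, 0],
  [-0.0015, 0, 0.1165, 0, 0, 0, 0],
  [-0.0015, 0, 0.1165, 0, 0, 0, 0],
  [-0.0015, 0, 0.1165, 0, 0, 0, 0],
])

```text
t: 2.75
tool_pos: [0.5074, 0.0161, 0.1462]
orientation: [0.001, 0.087, 0.996, -0.0]
ft_force: [1.2, 0.2, -0.1]
gripper_width: 0.094
grasp_force: 0.0
```

Request:
drive_tool([
  [0, 0, 0, 0, 0, 0, 255],
  [0, 0, 0, 0, 0, 0, 255],
  [0, 0, 0, 0, 0, 0, 255],
  [0, 0, 0, 0, 0, 0, 255],
  [0, 0, 0, 0, 0, 0, 255],
  [0, 0, 0, 0, 0, 0, 255],
  [0, 0, 0, 0, 0, 0, 255],
  [0, 0, 0, 0, 0, 0, 255],
  [0, 0, 0, 0, 0, 0, 255],
  [0, 0, 0, 0, 0, 0, 255],
], grip_force=58)

```text
t: 3.58
tool_pos: [0.5062, 0.0152, 0.1445]
orientation: [-0.0, 0.088, 0.996, 0.0]
ft_force: [0.1, -0.5, -0.8]
gripper_width: 0.0309
grasp_force: 0.0
```

Request:
drive_tool([
  [0, 0, 0, 0, 0, 0, 255],
  [0, 0, 0, 0, 0, 0, 255],
  [0, 0, 0, 0, 0, 0, 255],
  [0, 0, 0, 0, 0, 0, 255],
  [0, 0, 0, 0, 0, 0, 255],
  [0, 0, 0, 0, 0, 0, 255],
], grip_force=58)

```text
t: 4.08
tool_pos: [0.5062, 0.0152, 0.1445]
orientation: [-0.0, 0.088, 0.996, 0.0]
ft_force: [0.7, 0.2, -0.0]
gripper_width: 0.0175
grasp_force: 58.0
```

```bash
python3 -c "
from h import *
s=manip.sense(); print({k:s[k] for k in('t','tool_pos','orientation','ft_force','ft_torque','gripper_width','grasp_force')})"
```

```text
{'t': 4.0833, 'tool_pos': array([0.50616585, 0.0152144 , 0.14453095]), 'orientation': array([-6.21650746e-05,  8.78057487e-02,  9.96137614e-01,  1.31064271e-05]), 'ft_force': array([ 0.66947535,  0.19839066, -0.03877574]), 'ft_torque': array([ 0.06184377,  0.05610567, -0.00242317]), 'gripper_width': 0.01746185638837071, 'grasp_force': 57.96123147010803}
```

Request:
drive_tool([
  [0, 0, -0.008, 0, 0, 0, 255],
  [0, 0, -0.025, 0, 0, 0, 255],
  [0, 0, -0.05, 0, 0, 0, 255],
  [0, 0, -0.08, 0, 0, 0, 255],
  [0, 0, -0.11, 0, 0, 0, 255],
  [0, 0, -0.14, 0, 0, 0, 255],
  [0, 0, -0.165, 0, 0, 0, 255],
  [0, 0, -0.18, 0, 0, 0, 255],
  [0, 0, -0.185, 0, 0, 0, 255],
])

```text
t: 4.83
tool_pos: [0.5071, 0.015, 0.3333]
orientation: [0.003, 0.088, 0.996, -0.0]
ft_force: [0.3, -0.0, -1.6]
gripper_width: 0.0178
grasp_force: 58.0
```

Request:
drive_tool([
  [-0.02, -0.02, 0, 0, 0, -0.02, 255],
  [-0.048, -0.047, 0, 0, 0, -0.05, 255],
  [-0.076, -0.074, 0, 0, 0, -0.08, 255],
  [-0.104, -0.101, 0, 0, 0, -0.11, 255],
  [-0.132, -0.128, 0, 0, 0, -0.14, 255],
  [-0.16, -0.155, 0, 0, 0, -0.17, 255],
  [-0.188, -0.182, 0, 0, 0, -0.2, 255],
  [-0.216, -0.21, 0, 0, 0, -0.23, 255],
  [-0.238, -0.233, 0, 0, 0, -0.25, 255],
  [-0.25, -0.245, 0, 0, 0, -0.26, 255],
])

```text
t: 5.67
tool_pos: [0.71, -0.273, 0.327]
orientation: [-0.001, -0.041, 0.999, 0.0]
ft_force: [0.7, -0.1, -2.3]
gripper_width: 0.0178
grasp_force: 58.0
```

Request:
drive_tool([
  [0, 0, 0, 0, 0, 0, 255],
  [0, 0, 0, 0, 0, 0, 255],
  [0, 0, 0, 0, 0, 0, 255],
])

```text
t: 5.92
tool_pos: [0.709, -0.2688, 0.3285]
orientation: [-0.001, -0.042, 0.999, 0.001]
ft_force: [0.2, -0.6, -0.4]
gripper_width: 0.0177
grasp_force: 58.0
```

```bash
cat > die.py <<'E'
from h import *
c=cam('wrist','w_die.png'); np.savez('w_die.npz',**c); P=cloud(c); h=cv2.cvtColor(c['image'],cv2.COLOR_RGB2HSV); H,Sa,V=h[...,0],h[...,1],h[...,2]
s=manip.sense(); print(s['tool_pos'],s['orientation'],s['gripper_width'],s['grasp_force'])
B=(P[...,0]>.48)&(P[...,0]<.78)&(P[...,1]>-.42)&(P[...,1]<-.13)
def rep(nm,m):
    m=cv2.morphologyEx(m.astype(np.uint8),cv2.MORPH_OPEN,np.ones((3,3)))>0
    q=P[m]; r=cv2.minAreaRect((q[:,:2]*1000).astype(np.float32)); v=np.argwhere(m)
    print(nm,len(q),'px',v.min(0)[::-1],v.max(0)[::-1],'z',np.percentile(q[:,2],[5,50,95]).round(4),'rect',np.round(r[0],1),np.round(r[1],1),round(r[2],2))
rep('plate',B&(H>65)&(H<90)&(Sa>110)&(P[...,2]>.025)&(P[...,2]<.045))
rep('die',B&(Sa<60)&(V>150)&(P[...,2]>.012)&(P[...,2]<.024))
rep('handle',(P[...,2]>.2)&(P[...,2]<.275)&(Sa>90)&(V<175)&(H<20))
S=(P[...,2]>.19)&(P[...,2]<.235)&(Sa<60); rep('blade',S&(P[...,0]>.7))
E
python3 die.py
```

```text
[ 0.70905059 -0.26849569  0.32902599] [-5.88676080e-04 -4.25090112e-02  9.99095812e-01  4.43049569e-04] 0.017340425436584053 57.95513033866882
plate 12132 px [253  54] [410 177] z [0.0349 0.0362 0.0374] rect [ 630.8 -270.8] [100.2 129.9] 5.52
die 21739 px [232   0] [436 230] z [0.0179 0.0192 0.0205] rect [ 634.4 -269.4] [197.7 170.5] 4.6
handle 14095 px [299  69] [350 371] z [0.2596 0.2619 0.263 ] rect [ 675.3 -272.7] [113.3  18.9] 5.37
blade 4096 px [286 420] [366 472] z [0.2158 0.2167 0.2177] rect [ 804.  -261.8] [35.4 43.4] 5.88
```

View pics/w_die.png

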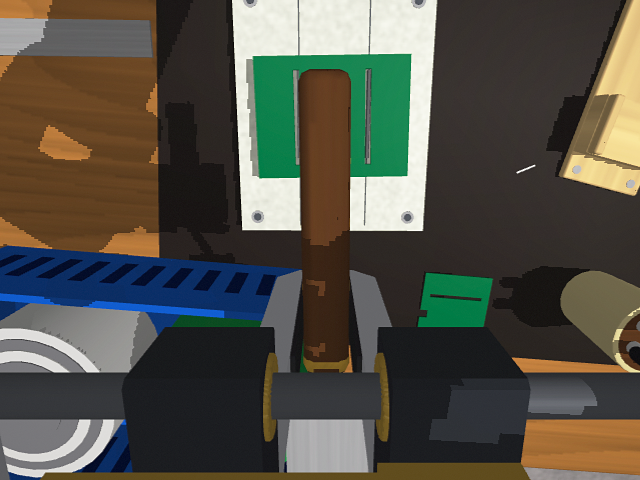

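Request:
drive_tool([
  [0.02, 0, 0, 0, 0, 0.008, 255],
  [0.055, 0.001, 0, 0, 0, 0.008, 255],
  [0.093, 0.002, 0, 0, 0, 0.008, 255],
  [0.131, 0.003, 0, 0, 0, 0.008, 255],
  [0.169, 0.004, 0, 0, 0, 0.008, 255],
  [0.207, 0.0045, 0, 0, 0, 0.008, 255],
  [0.245, 0.005, 0, 0, 0, 0.008, 255],
  [0.283, 0.006, 0, 0, 0, 0.008, 255],
  [0.315, 0.0065, 0, 0, 0, 0.008, 255],
  [0.334, 0.0065, 0, 0, 0, 0.008, 255],
])

```text
t: 6.8
tool_pos: [0.3735, -0.2897, 0.3294]
orientation: [-0.0, -0.038, 0.999, -0.0]
ft_force: [0.4, -0.6, -0.8]
gripper_width: 0.0178
grasp_force: 58.0
```

Request:
drive_tool([
  [0, 0, 0.015, 0, 0, 0, 255],
  [0, 0, 0.045, 0, 0, 0, 255],
  [0, 0, 0.08, 0, 0, 0, 255],
  [0, 0, 0.115, 0, 0, 0, 255],
  [0, 0, 0.145, 0, 0, 0, 255],
  [0, 0, 0.162, 0, 0, 0, 255],
  [0, 0, 0.168, 0, 0, 0, 255],
  [0, 0, 0.168, 0, 0, 0, 255],
  [0, 0, 0.168, 0, 0, 0, 255],
])

```text
t: 7.55
tool_pos: [0.3766, -0.2913, 0.1627]
orientation: [0.001, -0.038, 0.999, -0.001]
ft_force: [0.6, -0.5, -0.5]
gripper_width: 0.0176
grasp_force: 58.0
```

```bash
cat > chk.py <<'E'
from h import *
import sys
s=manip.sense(); print('t',s['t'],s['tool_pos'].round(4),s['orientation'].round(4),'F',s['ft_force'].round(2),'T',s['ft_torque'].round(3),s['gripper_width'])
q=s['orientation']; Rt=R.from_quat([q[1],q[2],q[3],q[0]]).as_matrix()
xs=-Rt[:,0]; zs=-Rt[:,2]; o=s['tool_pos']+.114*xs-.1145*zs
print('spat origin',o.round(4),'yaw deg',np.degrees(np.arctan2(xs[1],xs[0])).round(2),'pitch',np.degrees(np.arcsin(xs[2])).round(2))
E
python3 chk.py
python3 - <<'E'
from h import *
S=cam('scene'); T=cam('top'); np.savez('s1.npz',**S)
# blade seen in scene: steel pixels near expected
P=cloud(S); h=cv2.cvtColor(S['image'],cv2.COLOR_RGB2HSV)
m=(P[...,2]>.036)&(P[...,2]<.060)&(P[...,0]>.4)&(P[...,0]<.6)&(P[...,1]>-.36)&(P[...,1]<-.2)&(h[...,1]<60)
q=P[m]; print(len(q),cv2.minAreaRect((q[:,:2]*1000).astype(np.float32)) if len(q)>5 else '',np.median(q[:,2]))
a=proj(S,np.array([.5,-.28,.04])).astype(int); print(a)
im=S['image'][:,:,::-1]; x,y=a; cv2.imwrite('pics/s1.png',cv2.resize(im[max(0,y-110):y+130,max(0,x-110):x+150],None,fx=2.3,fy=2.3,interpolation=cv2.INTER_CUBIC))
E
```

```text
t 7.55 [ 0.3766 -0.2913  0.1627] [ 6.000e-04 -3.850e-02  9.993e-01 -7.000e-04] F [ 0.6  -0.53 -0.46] T [ 0.063 -0.01   0.003] 0.017626813953951142
spat origin [ 0.4904 -0.2827  0.0483] yaw deg 4.41 pitch 0.06
763 ((490.2408142089844, -283.62347412109375), (130.1678466796875, 45.05851745605469), 5.062607765197754) 0.048278914935286465
[248 323]
```

View pics/s1.png

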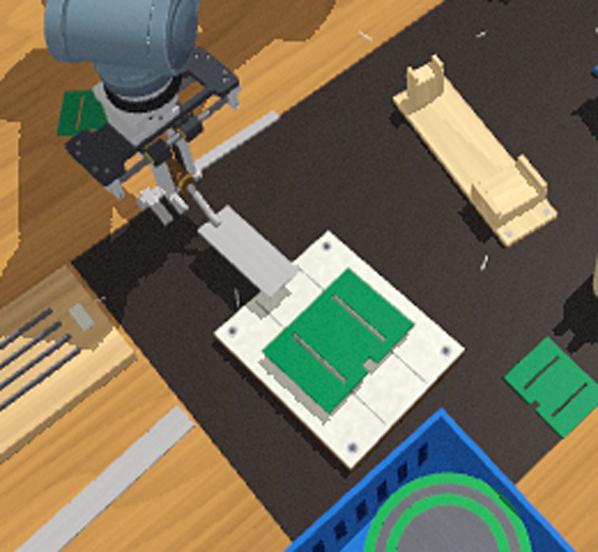

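The scene view shows the blade just short of the white board, with its line about 2 mm toward -y and 0.5° off. I'll correct that while lowering.

Request:
drive_tool([
  [0, 0.0033, 0.006, 0, 0, 0.009, 255],
  [0, 0.0033, 0.014, 0, 0, 0.009, 255],
  [0, 0.0033, 0.022, 0, 0, 0.009, 255],
  [0, 0.0033, 0.0257, 0, 0, 0.009, 255],
  [0, 0.0033, 0.0257, 0, 0, 0.009, 255],
  [0, 0.0033, 0.0257, 0, 0, 0.009, 255],
])

```text
t: 8.15
tool_pos: [0.3757, -0.2879, 0.1353]
orientation: [-0.0, -0.034, 0.999, 0.0]
ft_force: [0.3, 0.8, -0.4]
gripper_width: 0.0174
grasp_force: 58.0
```

```bash
python3 chk.py; cat > sc.py <<'E'
from h import *
S=cam('scene');P=cloud(S); h=cv2.cvtColor(S['image'],cv2.COLOR_RGB2HSV)
# edges of the blade/knife-line: blade pixels cast to the plane of its top
m=(P[...,2]>.020)&(P[...,2]<.034)&(P[...,0]>.41)&(P[...,0]<.585)&(P[...,1]>-.33)&(P[...,1]<-.24)&(h[...,1]<60)
m&=(P[...,0]<.523)
q=P[m]; print(len(q),cv2.minAreaRect((q[:,:2]*1000).astype(np.float32)),np.median(q[:,2]))
m=(P[...,0]>.5)&(P[...,0]<.76)&(P[...,1]>-.38)&(P[...,1]<-.16)&(h[...,1]<60)&(P[...,2]>.01)&(P[...,2]<.021); q=P[m]; print('die',cv2.minAreaRect((q[:,:2]*1000).astype(np.float32)))
E
python3 sc.py
```

```text
t 8.15 [ 0.3757 -0.2879  0.1353] [-3.000e-04 -3.350e-02  9.994e-01  4.000e-04] F [ 0.29  0.77 -0.42] T [0.032 0.031 0.028] 0.017413451160806948
spat origin [ 0.4894 -0.2802  0.0208] yaw deg 3.84 pitch -0.04
350 ((474.107666015625, -282.6907653808594), (98.71570587158203, 44.969444274902344), 3.830399751663208) 0.021773746510064695
die ((617.716064453125, -270.88720703125), (237.20521545410156, 171.5287322998047), 4.515288829803467)
```

Request:
drive_tool([
  [0, 0, -0.0015, 0, 0, -0.005, 255],
  [-0.008, 0, -0.0015, 0, 0, -0.005, 255],
  [-0.018, 0, -0.0015, 0, 0, -0.005, 255],
  [-0.028, 0, -0.0015, 0, 0, -0.005, 255],
  [-0.038, 0, -0.0015, 0, 0, -0.005, 255],
  [-0.048, 0.0005, -0.0015, 0, 0, -0.005, 255],
  [-0.057, 0.0005, -0.0015, 0, 0, -0.005, 255],
  [-0.063, 0.0005, -0.0015, 0, 0, -0.005, 255],
  [-0.065, 0.0005, -0.0015, 0, 0, -0.005, 255],
  [-0.065, 0.0005, -0.0015, 0, 0, -0.005, 255],
])

```text
t: 9.03
tool_pos: [0.4412, -0.2831, 0.1372]
orientation: [-0.0, -0.036, 0.999, 0.0]
ft_force: [-0.2, -0.5, -0.8]
gripper_width: 0.0174
grasp_force: 58.0
```

```bash
python3 chk.py; python3 - <<'E'
from h import *
S=cam('scene');P=cloud(S); h=cv2.cvtColor(S['image'],cv2.COLOR_RGB2HSV)
m=(h[...,0]>65)&(h[...,0]<90)&(h[...,1]>110)&(P[...,0]>.55)&(P[...,0]<.72)&(P[...,1]>-.36)&(P[...,1]<-.19)
q=P[m]; print('plate',cv2.minAreaRect((q[:,:2]*1000).astype(np.float32)),np.median(q[:,2]))
x,y=proj(S,np.array([.56,-.275,.03])).astype(int)
cv2.imwrite('pics/s2.png',cv2.resize(S['image'][y-60:y+60,x-75:x+75,::-1],None,fx=4,fy=4,interpolation=cv2.INTER_CUBIC))
E
```

```text
t 9.0333 [ 0.4412 -0.2831  0.1372] [-1.000e-04 -3.650e-02  9.993e-01  0.000e+00] F [-0.16 -0.49 -0.76] T [0.016 0.132 0.01 ] 0.017421180993551794
spat origin [ 0.5549 -0.2748  0.0227] yaw deg 4.18 pitch -0.01
plate ((633.613525390625, -271.6497497558594), (100.78164672851562, 129.64306640625), 6.037666320800781) 0.033120745243079064
```

View pics/s2.png

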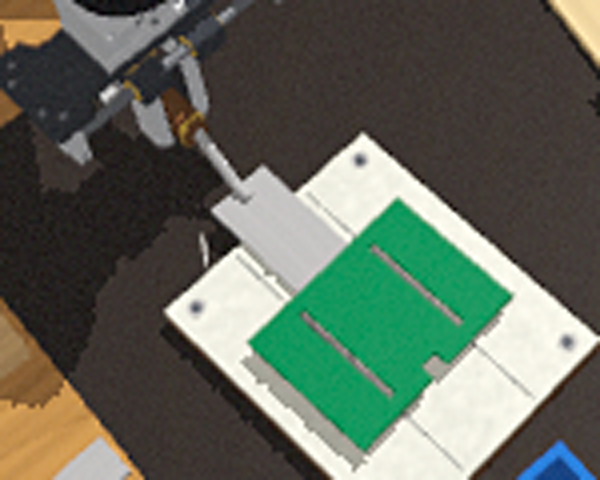

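The blade sits between the two knife lines with only ~0.7 mm lateral error, so I'm pushing on under the plate.

Request:
drive_tool([
  [-0.004, -0.0005, 0, 0, 0, 0, 255],
  [-0.012, -0.0005, 0, 0, 0, 0, 255],
  [-0.021, -0.0005, 0, 0, 0, 0, 255],
  [-0.03, -0.0005, 0, 0, 0, 0, 255],
  [-0.039, -0.0004, 0, 0, 0, 0, 255],
  [-0.048, -0.0003, 0, 0, 0, 0, 255],
  [-0.057, -0.0002, 0, 0, 0, 0, 255],
  [-0.066, -0.0001, 0, 0, 0, 0, 255],
  [-0.071, 0, 0, 0, 0, 0, 255],
  [-0.071, 0, 0, 0, 0, 0, 255],
])

```text
t: 9.92
tool_pos: [0.5126, -0.278, 0.1375]
orientation: [0.0, -0.037, 0.999, -0.0]
ft_force: [-0.8, 0.4, -0.6]
gripper_width: 0.0172
grasp_force: 58.0
```

```bash
python3 chk.py; cat > pl.py <<'E'
from h import *
import sys
x0,x1,y0,y1=map(float,sys.argv[1:5])
for n in('scene','top'):
    S=cam(n);P=cloud(S); h=cv2.cvtColor(S['image'],cv2.COLOR_RGB2HSV)
    m=(h[...,0]>65)&(h[...,0]<90)&(h[...,1]>110)&(P[...,0]>x0)&(P[...,0]<x1)&(P[...,1]>y0)&(P[...,1]<y1)&(P[...,2]>.02)
    m=cv2.morphologyEx(m.astype(np.uint8),cv2.MORPH_OPEN,np.ones((2,2)))>0
    q=P[m]; 
    if len(q)<30: print(n,len(q));continue
    r=cv2.minAreaRect((q[:,:2]*1000).astype(np.float32)); ctr=q.mean(0); nn=np.linalg.svd(q-ctr,full_matrices=False)[2][2]; nn*=np.sign(nn[2])
    print(n,len(q),np.round(r[0],1),np.round(r[1],1),round(r[2],2),'z',np.percentile(q[:,2],[3,50,97]).round(4),'n',nn.round(3))
E
python3 pl.py .55 .72 -.36 -.19
```

```text
t 9.9167 [ 0.5126 -0.278   0.1375] [ 2.000e-04 -3.660e-02  9.993e-01 -2.000e-04] F [-0.8   0.36 -0.6 ] T [ 0.02   0.074 -0.037] 0.017212987654574633
spat origin [ 0.6264 -0.2697  0.023 ] yaw deg 4.19 pitch 0.03
scene 1898 [ 822.5 -343.8] [154.9 536. ] 68.46 z [0.0242 0.033  0.0369] n [-0.902  0.01   0.433]
top 658 [ 475.5 -133.6] [103.9 569.8] 53.81 z [0.0254 0.035  0.346 ] n [0.783 0.599 0.164]
```

Request:
drive_tool([
  [0, 0, -0.003, 0, 0, 0, 255],
  [0, 0, -0.005, 0, 0, 0, 255],
  [0, 0, -0.007, 0, 0, 0, 255],
  [0, 0, -0.009, 0, 0, 0, 255],
  [0, 0, -0.012, 0, 0, 0, 255],
  [0, 0, -0.016, 0, 0, 0, 255],
  [0, 0, -0.021, 0, 0, 0, 255],
  [0, 0, -0.026, 0, 0, 0, 255],
  [0, 0, -0.029, 0, 0, 0, 255],
  [0, 0, -0.03, 0, 0, 0, 255],
])

```text
t: 10.85
tool_pos: [0.5119, -0.2784, 0.1684]
orientation: [0.001, -0.036, 0.999, -0.001]
ft_force: [0.3, -0.4, -2.2]
gripper_width: 0.0175
grasp_force: 58.0
```

```bash
sed -i "s/&(P\[...,2\]>.02)/\&(P[...,2]>.02)\&(S['range_z']>.1)\&(P[...,2]<.4)/; s/q=P\[m\]; *$/nl,lb,st,_=cv2.connectedComponentsWithStats(m.astype(np.uint8)); q=P[lb==1+np.argmax(st[1:,4])]/" pl.py; python3 chk.py; python3 pl.py .55 .72 -.36 -.19
```

```text
t 10.85 [ 0.5119 -0.2784  0.1684] [ 5.000e-04 -3.610e-02  9.993e-01 -5.000e-04] F [ 0.27 -0.39 -2.15] T [ 0.072  0.168 -0.024] 0.017520040071643577
spat origin [ 0.6257 -0.2703  0.054 ] yaw deg 4.14 pitch 0.06
scene 1942 [ 785.7 -398. ] [155.  543.5] 49.8 z [0.0525 0.0578 0.0616] n [-0.881  0.033  0.471]
top 676 [ 477. -134.] [103.1 573.2] 54.0 z [0.0487 0.0593 0.3794] n [0.761 0.63  0.155]
```

Request:
drive_tool([
  [0, 0, -0.005, 0, 0, 0, 255],
  [0, 0, -0.014, 0, 0, 0, 255],
  [0, 0, -0.027, 0, 0, 0, 255],
  [0, 0, -0.043, 0, 0, 0, 255],
  [0, 0, -0.061, 0, 0, 0, 255],
  [0, 0, -0.079, 0, 0, 0, 255],
  [0, 0, -0.097, 0, 0, 0, 255],
  [0, 0, -0.115, 0, 0, 0, 255],
  [0, 0, -0.133, 0, 0, 0, 255],
  [0, 0, -0.15, 0, 0, 0, 255],
])

```text
t: 11.78
tool_pos: [0.5116, -0.2781, 0.32]
orientation: [0.001, -0.036, 0.999, -0.001]
ft_force: [0.6, 0.3, -2.9]
gripper_width: 0.0177
grasp_force: 58.0
```

Request:
drive_tool([
  [0, 0, -0.016, 0, 0, 0, 255],
  [0, 0, -0.029, 0, 0, 0, 255],
  [0, 0, -0.039, 0, 0, 0, 255],
  [0, 0, -0.045, 0, 0, 0, 255],
  [0, 0, -0.048, 0, 0, 0, 255],
  [0, 0, -0.049, 0, 0, 0, 255],
  [0, 0, -0.049, 0, 0, 0, 255],
])

```text
t: 12.37
tool_pos: [0.5114, -0.278, 0.3657]
orientation: [-0.0, -0.036, 0.999, 0.0]
ft_force: [0.5, -0.2, -2.4]
gripper_width: 0.0176
grasp_force: 58.0
```

```bash
sed -i "s/np.ones((2,2))/np.ones((3,3))/" pl.py; python3 chk.py; python3 pl.py .55 .72 -.36 -.19
```

```text
t 12.3667 [ 0.5114 -0.278   0.3657] [-4.000e-04 -3.610e-02  9.993e-01  4.000e-04] F [ 0.52 -0.24 -2.43] T [-0.015  0.179  0.022] 0.017560241806174853
spat origin [ 0.625  -0.2697  0.2511] yaw deg 4.14 pitch -0.05
scene 2575 [ 632.8 -269.5] [102.1 132.7] 5.68 z [0.2519 0.2549 0.2578] n [0.002 0.003 1.   ]
top 825 [ 633.3 -268.4] [ 99.5 125.9] 4.96 z [0.2507 0.2561 0.2615] n [0.009 0.005 1.   ]
```

The plate is lifted level and sits +7.7 mm ahead of the blade's middle, 0 mm lateral and +1.3° in yaw. Now I'll carry it smoothly toward the rack.

Request:
drive_tool([
  [0, 0.004, 0, 0, 0, 0, 255],
  [0, 0.012, 0, 0, 0, 0, 255],
  [0, 0.024, 0, 0, 0, 0, 255],
  [0, 0.04, 0, 0, 0, 0, 255],
  [0, 0.06, 0, 0, 0, 0, 255],
  [0, 0.084, 0, 0, 0, 0, 255],
  [0, 0.112, 0, 0, 0, 0, 255],
  [0, 0.142, 0, 0, 0, 0, 255],
  [0, 0.172, 0, 0, 0, 0, 255],
  [0, 0.202, 0, 0, 0, 0, 255],
])

```text
t: 13.3
tool_pos: [0.4961, -0.0739, 0.3664]
orientation: [0.0, -0.036, 0.999, 0.0]
ft_force: [-0.2, 1.0, -1.7]
gripper_width: 0.0179
grasp_force: 58.0
```

Request:
drive_tool([
  [0, 0.03, 0, 0, 0, 0, 255],
  [0, 0.06, 0, 0, 0, 0, 255],
  [0, 0.09, 0, 0, 0, 0, 255],
  [0, 0.12, 0, 0, 0, 0, 255],
  [0, 0.15, 0, 0, 0, 0, 255],
  [0, 0.18, 0, 0, 0, 0, 255],
  [0, 0.21, 0, 0, 0, 0, 255],
  [0, 0.24, 0, 0, 0, 0, 255],
  [0, 0.268, 0, 0, 0, 0, 255],
  [0, 0.292, 0, 0, 0, 0, 255],
])

```text
t: 14.13
tool_pos: [0.4742, 0.2174, 0.3665]
orientation: [-0.0, -0.037, 0.999, 0.0]
ft_force: [0.4, -0.3, -2.2]
gripper_width: 0.0173
grasp_force: 58.0
```

Request:
drive_tool([
  [0.001, 0.02, 0, 0, 0, 0.01, 255],
  [0.003, 0.036, 0, 0, 0, 0.025, 255],
  [0.006, 0.048, 0, 0, 0, 0.045, 255],
  [0.009, 0.056, 0, 0, 0, 0.065, 255],
  [0.011, 0.062, 0, 0, 0, 0.08, 255],
  [0.012, 0.066, 0, 0, 0, 0.09, 255],
  [0.012, 0.067, 0, 0, 0, 0.093, 255],
  [0.012, 0.067, 0, 0, 0, 0.093, 255],
])

```text
t: 14.8
tool_pos: [0.4585, 0.281, 0.3664]
orientation: [0.0, 0.01, 1.0, 0.0]
ft_force: [1.2, 0.5, -1.3]
gripper_width: 0.0174
grasp_force: 58.0
```

```bash
python3 chk.py; python3 pl.py .5 .72 .18 .38
```

```text
t 14.8 [0.4585 0.281  0.3664] [0.0e+00 9.9e-03 1.0e+00 1.0e-04] F [ 1.25  0.47 -1.34] T [0.036 0.091 0.011] 0.01738956231170999
spat origin [0.5724 0.2788 0.2519] yaw deg -1.13 pitch 0.0
scene 1271 [581. 276.] [100.3 133. ] 1.01 z [0.2517 0.2551 0.2584] n [0.003 0.004 1.   ]
top 1115 [580.7 277.1] [102.4 130.4] 0.72 z [0.2514 0.2571 0.2626] n [0.002 0.002 1.   ]
```

Request:
drive_tool([
  [0, 0.0003, 0, 0, -0.014, 0.0004, 255],
  [0, 0.001, 0.003, 0.0003, -0.047, 0.0015, 255],
  [0, 0.0015, 0.01, 0.0007, -0.094, 0.003, 255],
  [0, 0.0022, 0.022, 0.0012, -0.15, 0.005, 255],
  [0, 0.003, 0.038, 0.0017, -0.215, 0.007, 255],
  [0, 0.004, 0.056, 0.0022, -0.28, 0.009, 255],
  [0, 0.005, 0.074, 0.0027, -0.345, 0.011, 255],
  [0, 0.006, 0.09, 0.003, -0.4, 0.013, 255],
  [0, 0.0066, 0.103, 0.0035, -0.443, 0.014, 255],
  [0, 0.0066, 0.112, 0.0035, -0.463, 0.0147, 255],
])

```text
t: 15.73
tool_pos: [0.458, 0.2867, 0.2522]
orientation: [0.229, 0.017, 0.973, -0.005]
ft_force: [-0.3, 0.6, -2.9]
gripper_width: 0.0176
grasp_force: 58.0
```

Request:
drive_tool([
  [0, 0, 0, 0, -0.006, 0, 255],
  [0, 0, 0, 0, -0.007, 0, 255],
  [0, 0, 0, 0, -0.007, 0, 255],
])

```text
t: 15.98
tool_pos: [0.4598, 0.2872, 0.2554]
orientation: [0.233, 0.018, 0.972, -0.004]
ft_force: [0.3, -1.4, -0.9]
gripper_width: 0.0176
grasp_force: 58.0
```

```bash
cat > pr.py <<'E'
from h import *
# plate and rack in rack_face coords, from each camera
O=np.array([.635,.2813,.150]); a=.47; X=np.array([np.cos(a),0,np.sin(a)]);Z=np.array([-np.sin(a),0,np.cos(a)]);Y=np.array([0,1,0]); M=np.stack([X,Y,Z],1)
for n in('scene','top'):
    S=cam(n); P=(cloud(S)-O)@M; h=cv2.cvtColor(S['image'],cv2.COLOR_RGB2HSV); W=cloud(S)
    box=(abs(P[...,0])<.12)&(abs(P[...,1])<.1)&(P[...,2]>-.02)&(P[...,2]<.1)&(S['range_z']>.1)
    m=box&(h[...,0]>65)&(h[...,0]<90)&(h[...,1]>100)
    m=cv2.morphologyEx(m.astype(np.uint8),cv2.MORPH_OPEN,np.ones((3,3)))>0
    q=P[m]; r=cv2.minAreaRect((q[:,:2]*1000).astype(np.float32)); ctr=q.mean(0); k=np.linalg.svd(q-ctr,full_matrices=False)[2][2]; k*=np.sign(k[2])
    print(n,'plate',len(q),np.round(r[0],1),np.round(r[1],1),round(r[2],2),'z',np.percentile(q[:,2],[5,50,95]).round(4),'n',k.round(3))
    w=box&(h[...,1]<50)&(h[...,2]>140)&(P[...,2]<.012)&(P[...,2]>-.012); w=cv2.morphologyEx(w.astype(np.uint8),cv2.MORPH_OPEN,np.ones((3,3)))>0; q=P[w]
    print('  strips',len(q),'x',np.percentile(q[:,0],[.5,99.5]).round(4),'y',np.percentile(q[:,1],[.5,99.5]).round(4),'z',np.median(q[:,2]).round(4))
    rd=box&((h[...,0]<8)|(h[...,0]>172))&(h[...,1]>120)&(P[...,0]>.06); print('  red',rd.sum(),P[rd].mean(0).round(4) if rd.any() else '')
    if n=='scene':
        x,y=proj(S,O).astype(int); x=min(x,540); cv2.imwrite('pics/pr.png',cv2.resize(S['image'][y-80:y+70,x-100:x+100,::-1],None,fx=3.5,fy=3.5,interpolation=cv2.INTER_CUBIC))
E
python3 chk.py; python3 pr.py
```

```text
t 15.9833 [0.4598 0.2872 0.2554] [ 0.2334  0.0176  0.9722 -0.0039] F [ 0.33 -1.36 -0.89] T [0.077 0.533 0.009] 0.01757882318586443
spat origin [0.6132 0.2817 0.2051] yaw deg -2.09 pitch 26.99
scene plate 934 [13.2 -1.8] [106.4 131.6] 0.1 z [0.0593 0.0619 0.0642] n [0.002 0.015 1.   ]
  strips 499 x [-0.0074  0.0985] y [-0.067   0.0666] z -0.0029
  red 10 [ 0.0893 -0.0014 -0.0016]
top plate 1433 [14.   0.2] [100.7 130.5] 0.29 z [0.059  0.0641 0.0693] n [-0.004  0.018  1.   ]
  strips 470 x [0.0328 0.0978] y [-0.0658  0.0668] z -0.0012
  red 9 [ 0.0915 -0.0006  0.0013]
```

View pics/pr.png

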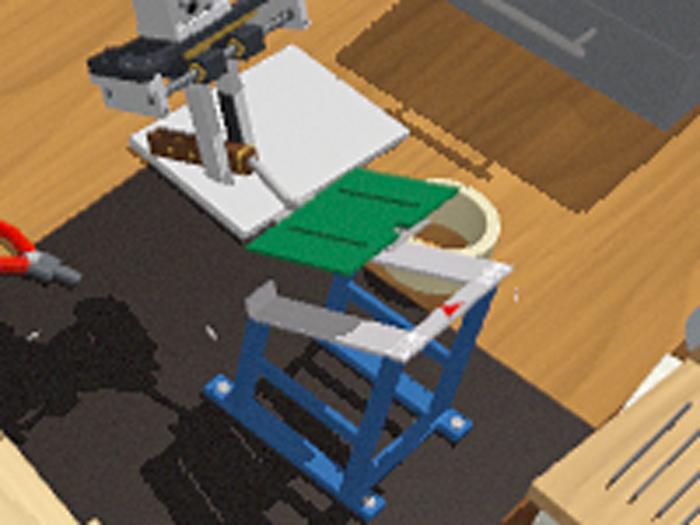

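The plate hovers parallel over the face at about face x = 11 mm, y ≈ -1 mm and yaw 0.2°, with the notch toward the red mark. I'm lowering it along the normal.

Request:
drive_tool([
  [0.001, 0.0003, 0.004, 0, 0, 0, 255],
  [0.002, 0.0006, 0.01, 0, 0, 0, 255],
  [0.003, 0.0006, 0.018, 0, 0, 0, 255],
  [0.003, 0.0006, 0.027, 0, 0, 0, 255],
  [0.003, 0.0006, 0.036, 0, 0, 0, 255],
  [0.003, 0.0006, 0.043, 0, 0, 0, 255],
  [0.003, 0.0006, 0.047, 0, 0, 0, 255],
  [0.003, 0.0006, 0.049, 0, 0, 0, 255],
  [0.003, 0.0006, 0.05, 0, 0, 0, 255],
  [0.003, 0.0006, 0.05, 0, 0, 0, 255],
])

```text
t: 16.92
tool_pos: [0.4793, 0.2871, 0.2084]
orientation: [0.233, 0.017, 0.972, -0.004]
ft_force: [-0.1, 0.4, -2.4]
gripper_width: 0.0175
grasp_force: 58.0
```

```bash
python3 chk.py; python3 pr.py
```

```text
t 16.9167 [0.4793 0.2871 0.2084] [ 0.2328  0.0174  0.9724 -0.0042] F [-0.09  0.39 -2.4 ] T [ 0.055  0.585 -0.06 ] 0.017476749527366418
spat origin [0.6327 0.2816 0.1579] yaw deg -2.05 pitch 26.93
scene plate 939 [ 9.7 -3.1] [102.4 132.4] 0.84 z [0.0081 0.011  0.0135] n [0.003 0.016 1.   ]
  strips 317 x [0.0501 0.0983] y [-0.0673  0.0681] z -0.0027
  red 10 [ 0.0887 -0.0007 -0.0022]
top plate 1379 [10.9 -0.9] [131.2  99.4] 89.9 z [0.0072 0.0131 0.0187] n [0.004 0.016 1.   ]
  strips 447 x [-0.0503  0.0977] y [-0.0658  0.0659] z -0.0006
  red 9 [ 0.0911  0.0001 -0.002 ]
```

Request:
drive_tool([
  [0, 0.0008, 0.003, 0, 0, 0, 255],
  [0, 0.0015, 0.006, 0, 0, 0, 255],
  [0, 0.0015, 0.008, 0, 0, 0, 255],
  [0, 0.0015, 0.0095, 0, 0, 0, 255],
  [0, 0.0015, 0.011, 0, 0, 0, 255],
  [0.002, 0.0015, 0.0125, 0, 0, 0, 255],
  [0.005, 0.0015, 0.014, 0, 0, 0, 255],
  [0.008, 0.0015, 0.0155, 0, 0, 0, 255],
  [0.009, 0.0015, 0.017, 0, 0, 0, 255],
  [0.009, 0.0015, 0.017, 0, 0, 0, 255],
])

```text
t: 17.85
tool_pos: [0.4784, 0.2885, 0.1885]
orientation: [0.232, 0.017, 0.972, -0.004]
ft_force: [-0.7, -0.6, -1.4]
gripper_width: 0.0175
grasp_force: 58.0
```

```bash
python3 chk.py; python3 pr.py
```

```text
t 17.85 [0.4784 0.2885 0.1885] [ 0.2324  0.0172  0.9725 -0.0044] F [-0.75 -0.6  -1.36] T [ 0.092  0.443 -0.059] 0.0175036570198626
spat origin [0.6318 0.283  0.1379] yaw deg -2.02 pitch 26.88
scene plate 940 [ 1.  -0.5] [132.2 105.7] 89.52 z [-0.0018  0.001   0.0033] n [-0.001 -0.001  1.   ]
  strips 358 x [-0.0527  0.0981] y [-0.0665  0.0666] z -0.0027
  red 10 [ 0.0885 -0.0005 -0.0023]
top plate 1361 [2.3 0.4] [133.3  99. ] 89.44 z [-0.0024  0.0029  0.0083] n [-0.004  0.002  1.   ]
  strips 493 x [-0.0625  0.0976] y [-0.0654  0.0659] z -0.0012
  red 9 [ 0.0913 -0.0003  0.0001]
```

The plate lies flat on the strips and against the toes: x ≈ 0, y ≈ 0, yaw 0.5°. Next I'll sink the blade and draw it out downslope.

Request:
drive_tool([
  [0.001, 0, 0.003, 0, 0, 0, 255],
  [0.004, 0, 0.006, 0, 0, 0, 255],
  [0.01, 0, 0.006, 0, 0, 0, 255],
  [0.018, 0, 0.006, 0, 0, 0, 255],
  [0.027, 0, 0.006, 0, 0, 0, 255],
  [0.036, 0, 0.006, 0, 0, 0, 255],
  [0.045, 0, 0.006, 0, 0, 0, 255],
  [0.053, 0, 0.006, 0, 0, 0, 255],
  [0.058, 0, 0.006, 0, 0, 0, 255],
  [0.06, 0, 0.006, 0, 0, 0, 255],
])

```text
t: 18.78
tool_pos: [0.427, 0.2903, 0.156]
orientation: [0.232, 0.017, 0.972, -0.004]
ft_force: [-0.2, -0.2, -1.4]
gripper_width: 0.0172
grasp_force: 58.0
```

```bash
python3 chk.py; python3 pr.py
```

```text
t 18.7833 [0.427  0.2903 0.156 ] [ 0.2323  0.017   0.9725 -0.0044] F [-0.22 -0.19 -1.42] T [0.048 0.375 0.01 ] 0.017224983283953953
spat origin [0.5804 0.2849 0.1054] yaw deg -2.0 pitch 26.87
scene plate 945 [ 0.5 -1.2] [106.1 132.7] 0.75 z [-0.0016  0.001   0.0034] n [-0.002  0.002  1.   ]
  strips 379 x [-0.0535  0.0985] y [-0.0672  0.0665] z -0.0027
  red 10 [ 0.0894 -0.0015 -0.0015]
top plate 1372 [2.7 0.6] [132.4  98.9] 89.4 z [-0.0029  0.0028  0.0085] n [-0.007 -0.002  1.   ]
  strips 461 x [0.0519 0.0978] y [-0.0661  0.0661] z -0.0013
  red 9 [ 0.0915 -0.0005  0.0009]
```

Request:
drive_tool([
  [0.004, 0, -0.001, 0, 0.03, 0, 255],
  [0.01, 0, -0.003, 0, 0.08, 0, 255],
  [0.016, 0, -0.007, 0, 0.13, 0, 255],
  [0.023, 0, -0.011, 0, 0.18, 0, 255],
  [0.03, 0, -0.015, 0, 0.23, 0, 255],
  [0.037, 0, -0.019, 0, 0.28, 0, 255],
  [0.044, 0, -0.023, 0, 0.33, 0, 255],
  [0.051, 0, -0.026, 0, 0.38, 0, 255],
  [0.058, 0, -0.03, 0, 0.43, 0, 255],
  [0.0624, 0, -0.032, 0, 0.47, 0, 255],
])

```text
t: 19.72
tool_pos: [0.3584, 0.2931, 0.1576]
orientation: [-0.0, 0.018, 1.0, 0.0]
ft_force: [0.1, 0.3, -1.7]
gripper_width: 0.0175
grasp_force: 58.0
```

Request:
drive_tool([
  [0, 0, 0, 0, 0, 0, 255],
  [0, 0, 0, 0, 0, 0, 255],
])

```text
t: 19.88
tool_pos: [0.3589, 0.293, 0.1573]
orientation: [0.001, 0.018, 1.0, 0.0]
ft_force: [-0.7, 1.1, -1.6]
gripper_width: 0.0179
grasp_force: 58.0
```

```bash
python3 chk.py; python3 pr.py
```

```text
t 19.8833 [0.3589 0.293  0.1573] [1.100e-03 1.800e-02 9.998e-01 1.000e-04] F [-0.74  1.06 -1.6 ] T [ 0.095  0.093 -0.029] 0.01791682246781977
spat origin [0.4731 0.2889 0.0431] yaw deg -2.06 pitch 0.13
scene plate 937 [ 0.8 -2.7] [102.8 133.7] 0.65 z [-0.0017  0.0011  0.0033] n [0.003 0.001 1.   ]
  strips 380 x [-0.0533  0.0991] y [-0.0673  0.0663] z -0.0026
  red 10 [ 0.0898 -0.0019 -0.0012]
top plate 1375 [1.5 0.7] [100.7 131.9] 1.41 z [-0.0028  0.0031  0.0086] n [-0.005  0.001  1.   ]
  strips 460 x [0.052  0.0975] y [-0.0658  0.0665] z -0.0007
  red 9 [ 0.0914 -0.0004  0.0006]
```

Request:
drive_tool([
  [0, 0, -0.008, 0, 0, 0, 255],
  [0, 0, -0.025, 0, 0, 0, 255],
  [0, 0, -0.05, 0, 0, 0, 255],
  [0, 0, -0.08, 0, 0, 0, 255],
  [0, 0, -0.11, 0, 0, 0, 255],
  [0, 0, -0.14, 0, 0, 0, 255],
  [0, 0, -0.165, 0, 0, 0, 255],
  [0, 0, -0.182, 0, 0, 0, 255],
  [0, 0, -0.188, 0, 0, 0, 255],
])

```text
t: 20.73
tool_pos: [0.359, 0.2933, 0.3491]
orientation: [0.003, 0.018, 1.0, 0.001]
ft_force: [-0.7, -0.8, -2.3]
gripper_width: 0.0176
grasp_force: 58.0
```

Request:
drive_tool([
  [0, -0.02, 0, 0, 0, 0.01, 255],
  [-0.002, -0.05, 0, 0, 0, 0.025, 255],
  [-0.006, -0.082, 0, 0, 0, 0.045, 255],
  [-0.015, -0.116, 0, 0, 0, 0.06, 255],
  [-0.03, -0.15, 0, 0, 0, 0.08, 255],
  [-0.05, -0.184, 0, 0, 0, 0.1, 255],
  [-0.08, -0.214, 0, 0, 0, 0.115, 255],
  [-0.112, -0.24, 0, 0, 0, 0.13, 255],
  [-0.14, -0.26, 0, 0, 0, 0.137, 255],
  [-0.157, -0.2725, 0, 0, 0, 0.137, 255],
])

```text
t: 21.57
tool_pos: [0.5068, 0.0123, 0.344]
orientation: [-0.0, 0.088, 0.996, -0.0]
ft_force: [0.2, 0.0, -1.6]
gripper_width: 0.0175
grasp_force: 58.0
```

Request:
drive_tool([
  [0, 0, 0, 0, 0, 0, 255],
  [0, 0, 0, 0, 0, 0, 255],
  [0, 0, 0, 0, 0, 0, 255],
])

```text
t: 21.82
tool_pos: [0.5046, 0.0154, 0.3442]
orientation: [-0.001, 0.086, 0.996, 0.0]
ft_force: [-0.1, 0.4, -1.4]
gripper_width: 0.0173
grasp_force: 58.0
```

```bash
python3 chk.py; python3 - <<'E'
from h import *
c=cam('wrist');P=cloud(c); h=cv2.cvtColor(c['image'],cv2.COLOR_RGB2HSV); H,Sa,V=h[...,0],h[...,1],h[...,2]
def rep(nm,m):
    m=cv2.morphologyEx(m.astype(np.uint8),cv2.MORPH_OPEN,np.ones((3,3)))>0
    q=P[m]; r=cv2.minAreaRect((q[:,:2]*1000).astype(np.float32)); print(nm,len(q),'z',np.percentile(q[:,2],[5,50,95]).round(4),'rect',np.round(r[0],1),np.round(r[1],1),round(r[2],2))
B=(P[...,0]>.36)&(P[...,0]<.75)&(P[...,1]>-.08)&(P[...,1]<.09)
rep('handle',(P[...,2]>.2)&(P[...,2]<.29)&(Sa>90)&(V<175)&(H<20))
rep('base',B&(P[...,2]>.005)&(P[...,2]<.015)&(Sa>60)&(V>110))
S=cam('scene');P=cloud(S);h=cv2.cvtColor(S['image'],cv2.COLOR_RGB2HSV)
B=(P[...,0]>.36)&(P[...,0]<.8)&(P[...,1]>-.1)&(P[...,1]<.1)
rep('s-wood',B&(P[...,2]>.003)&(P[...,2]<.08)&(h[...,1]>60)&(h[...,2]>110))
rep('s-blade',B&(P[...,2]>.2)&(P[...,2]<.26)&(h[...,1]<60)&(P[...,0]>.55)&(P[...,0]<.7))
E
```

```text
t 21.8167 [0.5046 0.0154 0.3442] [-8.000e-04  8.610e-02  9.963e-01  1.000e-04] F [-0.11  0.44 -1.4 ] T [0.044 0.049 0.006] 0.017330732506493585
spat origin [ 0.6167 -0.0041  0.2295] yaw deg -9.88 pitch -0.1
handle 14222 z [0.2753 0.2776 0.2788] rect [471.1  20. ] [ 19.1 113. ] 80.28
base 3877 z [0.0097 0.0111 0.0124] rect [501.3  13.4] [ 74.  154.1] 80.38
s-wood 2254 z [0.0048 0.0101 0.0532] rect [611.   -5.4] [ 76.4 378. ] 80.26
s-blade 791 z [0.227  0.2297 0.2335] rect [616.4  -4.4] [ 45.8 129.4] 79.31
```

Request:
drive_tool([
  [-0.001, -0.0005, 0.012, 0, 0, 0, 255],
  [-0.002, -0.001, 0.035, 0, 0, 0, 255],
  [-0.0035, -0.001, 0.065, 0, 0, 0, 255],
  [-0.0035, -0.001, 0.095, 0, 0, 0, 255],
  [-0.0035, -0.001, 0.12, 0, 0, 0, 255],
  [-0.0035, -0.001, 0.138, 0, 0, 0, 255],
  [-0.0035, -0.001, 0.15, 0, 0, 0, 255],
  [-0.0035, -0.001, 0.158, 0, 0, 0, 255],
  [-0.0035, -0.001, 0.162, 0, 0, 0, 255],
  [-0.0035, -0.001, 0.164, 0, 0, 0, 255],
])

```text
t: 22.75
tool_pos: [0.5087, 0.0135, 0.181]
orientation: [0.0, 0.086, 0.996, -0.0]
ft_force: [0.3, 0.2, -1.5]
gripper_width: 0.0177
grasp_force: 58.0
```

```bash
python3 chk.py; python3 - <<'E'
from h import *
S=cam('scene'); x,y=proj(S,np.array([.55,.0,.05])).astype(int)
cv2.imwrite('pics/ret.png',cv2.resize(S['image'][y-70:y+70,x-80:x+80,::-1],None,fx=4,fy=4,interpolation=cv2.INTER_CUBIC))
E
```

```text
t 22.75 [0.5087 0.0135 0.181 ] [ 3.000e-04  8.610e-02  9.963e-01 -1.000e-04] F [ 0.26  0.16 -1.5 ] T [ 0.015  0.105 -0.021] 0.01774111152590703
spat origin [ 0.6211 -0.0061  0.0666] yaw deg -9.88 pitch 0.04
```

View pics/ret.png

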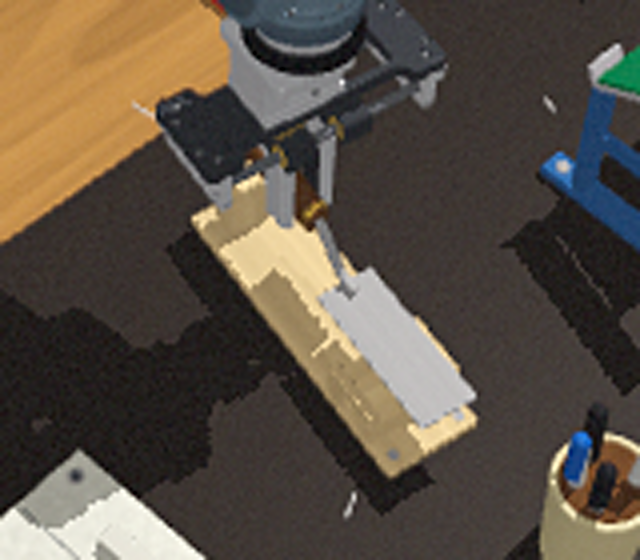

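The blade is above the rest and aligned with it, so I'm lowering it onto the supports.

Request:
drive_tool([
  [0, 0, 0.008, 0, 0, 0, 255],
  [0, 0, 0.016, 0, 0, 0, 255],
  [0, 0, 0.023, 0, 0, 0, 255],
  [0, 0, 0.029, 0, 0, 0, 255],
  [0, 0, 0.033, 0, 0, 0, 255],
  [0, 0, 0.035, 0, 0, 0, 255],
  [0, 0, 0.036, 0, 0, 0, 255],
  [0, 0, 0.036, 0, 0, 0, 255],
])

```text
t: 23.47
tool_pos: [0.5086, 0.0134, 0.1449]
orientation: [-0.0, 0.086, 0.996, -0.0]
ft_force: [0.6, 0.2, -2.0]
gripper_width: 0.0176
grasp_force: 58.0
```

```bash
python3 chk.py
```

```text
t 23.4667 [0.5086 0.0134 0.1449] [-0.      0.0863  0.9963 -0.    ] F [ 0.62  0.19 -1.98] T [ 0.043  0.113 -0.004] 0.017612617485802493
spat origin [ 0.6209 -0.0062  0.0304] yaw deg -9.9 pitch -0.0
```

Request:
drive_tool([
  [0, 0, 0.0004, 0, 0, 0, 255],
  [0, 0, 0.0008, 0, 0, 0, 255],
  [0, 0, 0.0008, 0, 0, 0, 255],
  [0, 0, 0.0008, 0, 0, 0, 255],
])

```text
t: 23.8
tool_pos: [0.5088, 0.0133, 0.1445]
orientation: [0.0, 0.086, 0.996, -0.0]
ft_force: [-0.2, -0.1, 0.0]
gripper_width: 0.0175
grasp_force: 58.0
```

```bash
python3 chk.py
```

```text
t 23.8 [0.5088 0.0133 0.1445] [ 4.000e-04  8.630e-02  9.963e-01 -1.000e-04] F [-0.22 -0.13  0.02] T [0.103 0.041 0.028] 0.0174631489771407
spat origin [ 0.6212 -0.0063  0.0301] yaw deg -9.9 pitch 0.05
```

It's seated (the load is gone), so I'm releasing.

Request:
drive_tool([
  [0, 0, 0, 0, 0, 0, 200],
  [0, 0, 0, 0, 0, 0, 180],
  [0, 0, 0, 0, 0, 0, 140],
  [0, 0, 0, 0, 0, 0, 90],
  [0, 0, 0, 0, 0, 0, 50],
  [0, 0, 0, 0, 0, 0, 50],
  [0, 0, 0, 0, 0, 0, 50],
  [0, 0, 0, 0, 0, 0, 50],
])

```text
t: 24.47
tool_pos: [0.5085, 0.0133, 0.1441]
orientation: [0.0, 0.086, 0.996, -0.0]
ft_force: [-0.5, -0.2, 0.4]
gripper_width: 0.0634
grasp_force: 0.0
```

Request:
drive_tool([
  [0, 0, -0.006, 0, 0, 0, 50],
  [0, 0, -0.02, 0, 0, 0, 50],
  [0, 0, -0.045, 0, 0, 0, 50],
  [0, 0, -0.08, 0, 0, 0, 50],
  [0, 0, -0.11, 0, 0, 0, 50],
  [0, 0, -0.14, 0, 0, 0, 50],
  [0, 0, -0.16, 0, 0, 0, 50],
  [0, 0, -0.16, 0, 0, 0, 50],
  [0, 0, -0.16, 0, 0, 0, 50],
])

```text
t: 25.22
tool_pos: [0.5089, 0.0133, 0.3054]
orientation: [0.001, 0.086, 0.996, -0.0]
ft_force: [-0.7, -0.8, -0.7]
gripper_width: 0.0757
grasp_force: 0.0
```

```bash
python3 chk.py; python3 spat.py; python3 pr.py; python3 -c "
from h import *
a=np.load('scene0.npz')['image'].astype(int); c=cam('scene','fin.png'); d=(abs(c['image'].astype(int)-a).max(2)>50).astype(np.uint8); d=cv2.morphologyEx(d,cv2.MORPH_OPEN,np.ones((3,3)))
n,l,st,_=cv2.connectedComponentsWithStats(d)
print([s.tolist() for s in st[1:] if s[4]>40])"
```

```text
t 25.2167 [0.5089 0.0133 0.3054] [ 1.400e-03  8.630e-02  9.963e-01 -2.000e-04] F [-0.67 -0.79 -0.7 ] T [ 0.05  -0.011  0.02 ] 0.07565349771262325
spat origin [ 0.6215 -0.0063  0.1912] yaw deg -9.9 pitch 0.16
[0.50820612 0.01343207 0.30363066] [-2.74973156e-04  8.62803405e-02  9.96270860e-01 -1.45625813e-05]
handle 3611 px [313  97] [337 253] z [0.0755 0.0778 0.0792] mean [0.4714 0.0182 0.0777] rect [476.2  17.2] [ 17.3 113.7] 80.5 yaw -0.165
blade 4962 px [296 272] [353 371] z [0.0315 0.0331 0.0343] mean [ 0.6114 -0.0063  0.033 ] rect [610.6  -7.1] [53.1 99. ] 80.0 yaw -0.179
base 3672 px [283 108] [367 369] z [0.0098 0.0111 0.0124] mean [ 0.4988 -0.0115  0.0111] rect [547.8   2.9] [ 71.9 249.6] 79.4 yaw -0.175
scene plate 937 [ 1.3 -1.1] [132.4 103.8] 89.74 z [-0.0017  0.0011  0.0031] n [-0.  0.  1.]
  strips 389 x [-0.054   0.0983] y [-0.0674  0.0666] z -0.0027
  red 10 [ 0.0888 -0.0009 -0.0021]
top plate 1378 [1.6 0.5] [132.4 100.8] 89.76 z [-0.0027  0.0029  0.0084] n [-0.007  0.     1.   ]
  strips 462 x [0.0517 0.098 ] y [-0.066   0.0656] z -0.0006
  red 9 [ 0.0912 -0.0002 -0.0009]
[[213, 0, 173, 234, 14513], [337, 0, 85, 29, 1283], [204, 2, 21, 13, 192], [394, 36, 49, 62, 1056], [205, 41, 19, 12, 175], [194, 45, 17, 19, 169], [192, 51, 44, 34, 826], [430, 57, 25, 37, 314], [233, 82, 19, 12, 102], [175, 98, 13, 25, 208], [181, 120, 7, 14, 55], [154, 143, 49, 68, 1563], [389, 156, 17, 14, 149], [246, 160, 35, 26, 683], [411, 197, 58, 33, 991], [133, 213, 111, 79, 3257], [194, 217, 17, 10, 91], [408, 247, 23, 20, 145], [247, 314, 71, 82, 3040]]
```

View pics/fin.png

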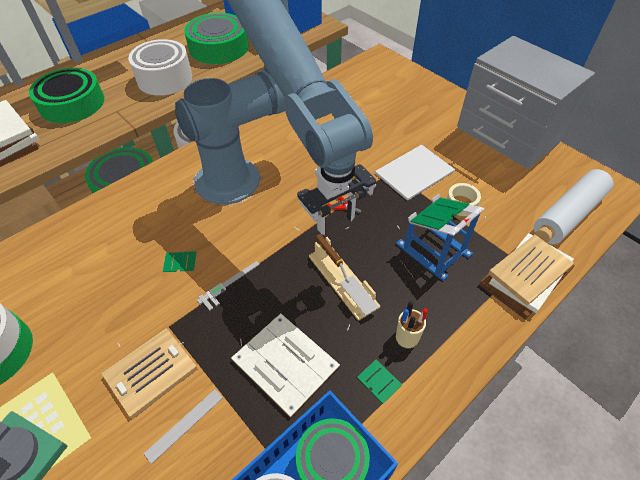

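The plate is on the rack at (440,212) against the toes, the spatula is back in its rest at (345,275), and the rest of the scene is unchanged. Handing in.

```bash
python3 -c "
from rig import manip
print(manip.hand_in())"
```

```text
the job is handed in; nothing more can be done
None
```

I handed the job in at about 25 s of the 72 s allowed: the plate lies flat on the rack against both toes with its notch facing the red mark, the spatula is back in its rest, and the final picture shows nothing else moved.

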